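# Clamp a core slice in the lever chuck

## Robot

A 7-joint arm with a two-finger parallel gripper is mounted at the origin on a cart in front of the work surface, level with it; the furniture and walls round the work are solid. World frame = base frame: x ahead of the robot, y to its left, z up, the work surface at z = 0. Lengths are in mm, angles in rad, forces in N, time in s.
With the tool pointing down it reaches from about 400 to 925 mm from the base axis. Payload 5.6 kg.
Tool frame: the origin (TCP) lies midway between the tips of the shut fingers; the grasp point (between the pads) lies 19 mm behind it (arm.grasp_offset is the distance from the TCP to the grasp point, in mm); z points along the fingers, y is the direction in which the jaws open and shut (so a half turn about z gives the same grasp; the last joint's range is limited). The gripper opens to 85 mm and grips with 20 to 120 N. Pads are 22 mm wide; open, the fingers measure 114 mm over their backs; the gripper's body (76 mm by 85 mm) begins 54 mm behind the grasp point. The pads swing forward as they close: fully open they stand 13 mm farther back than shut.
Start: joints at [-1.167, 0.468, -0.012, 1.603, 0.006, 1.071, -0.056], TCP at [280.893, 586.181, 231.29] pointing down, gripper open.
Joint ranges: [-2.53, 2.53], [-0.31, 2.02], [-1.57, 1.55], [0.28, 2.44], [-1.29, 4.43], [0.15, 1.84], [-2.92, 2.92]. Speed limits (rad/s): [2.57, 2.57, 3.14, 3.14, 3.14, 3.14, 3.14].

## Interface

Orientations are given as a unit quaternion [x, y, z, w].
In Python, from cell import monitor, vision, arm gives the robot as it stands.
- The arm moves only by the tool arm_command, never from a script. Its argument "steps" is a list of rows, each a list of 5 numbers: the shift along the tool's x, y, z in mm, then the turn about the tool's z in rad, then the finger opening in mm, from 0 to 85.4. A call has 1 to 8 rows; each row shifts and turns the commanded pose from where the row before left it, along the tool's axes as they then stand; what a row does not reach is not made up. A row lasts 1/10 s, in which the tool goes at most 50 mm and 8.59 degrees, less where a joint would pass 70% of its speed; a pose out of reach is approached as far as the arm can. A call is refused whole if a number of a shift passes 50 or a number of a turn 0.15, either way. A call with a gripper value outside its range is refused whole. The fingers move at their own pace and stop on an object; the grip force is fixed at half the most. Time passes only in rows, so rows that do not move let the fingers close. It gives the time, the measured TCP pose, the force and the opening at its end, in the units of the state.
- monitor.get_state(): the state, without advancing time (a new reading comes with each control period).
- vision.get_image(name): name is "scene" or "top" or "wrist"; returns the picture (384x512x3 uint8, red, green, blue); there is no depth.
- vision.camera_params(name): a dict with "fx", "fy", "cx", "cy" (pixels), "T" (4x4, takes a point from camera to world coordinates); the wrist camera has in their place "tool_from_camera" (4x4, takes a point from camera to tool coordinates, whose origin is the TCP and whose axes are the flange's). Camera axes: x right, y down, z forward; pixel columns grow to the right and rows downward; lengths in mm; the calibration is good to about 2 mm. A picture is of the moment at which its call begins: read the wrist's pose just before it. camera_params takes no time and is no camera call.
- arm.finish_job(): hands the job in, once; it reports no verdict.
Trained networks look in the newest picture that a camera, given by its name, has taken for a name from the list of things; names that differ only in an ending like _2 or _b are one class to them, and where a whole thing is asked for, a point or a joint stands for the part that bears it (a point fixed in the world has none). Each returns a list of dicts, best first, with "confidence" (0 to 1); they miss things now and then, are a little off and sometimes report something else, mostly with a low value. They report only what shows in the picture. A call takes as long as a camera call. They do not tell look-alikes from the thing itself.
- vision.boxes_of(camera, name): "bbox" ([left, top, right, bottom] in pixels, round what is visible of it).
- vision.trace(camera, name): "pixels" (384x512 bool, what is visible of it) and "bbox" ([left, top, right, bottom] in pixels, round what is visible of it).
The state is a dict: "time_s": time; "joint_positions": joint angles; "joint_vel": joint speeds; "joint_torque": joint torques, N m; "tcp_pos": TCP position; "tool_rot": TCP orientation; "ft_force": force on the tool from outside, world axes, zero at the start; "torque": the same for the moment, N m; "width": finger opening in mm.
Only numpy, scipy, OpenCV 4.12 (cv2) and the standard library are available. Lean on these libraries where they do the work, as an engineer would, in place of code of your own. Each camera call takes 0.05 s, during which the arm holds its last target.

## Task

Lay the thicker of the two small round core slices flat on the face of the three-jaw chuck, in the middle between its open jaws, and let go of it. Then swing the chuck's lever clockwise (seen from above) to turn the sleeve until the jaws have closed tight on the slice, and let go.

Things in the scene. Friction and masses are not known exactly. Their poses are not given: they have to be found in the camera images.
- slice_mid (a point): Centre (half-way up) of the thicker core slice: loose grey speckled concrete disc, 47 mm in diameter, 31 mm thick, 0.12 kg, flat on the table; z is the disc's axis. The other slice has the same diameter but is 24 mm thick; it and a 60 mm moisture tin may have swapped places with this one.
- chuck_face (a point): Centre of the flat top face, 38 mm above the table, of the fixed upright steel chuck (112 mm in diameter, on a 140 mm round flange); z up. On the face stand three sliding jaws, 13 mm wide and 10 mm high. A slice lying on the face stands 21 mm proud of the jaws: hold it by that upper part, so that the fingers stay above them. Closing jaws push an off-centre slice to the middle.
- lever_knob (a point): Grip point on the axis of the lever's upright round black knob, 56 mm above the table. Knob: 20 mm in diameter, 13 to 76 mm above the table, 110 mm from the chuck's axis, at the end of a level 12 mm bar (axis 21 mm above the table) fixed to the sleeve. It spins freely on its pin, so it can be pinched from above or pushed; it moves on a circle about the chuck's axis, clockwise from above to close.
- sleeve (a joint): Angle (rad) of the sleeve, the dark ring that bears the lever: 0 open, grows clockwise seen from above, at most 1.7; starts at 0 to 0.2. Jaw ends stand 36 mm from the centre at 0 and come in 10 mm per rad, so they meet the slice near 1.25, where the lever stops. Turns stiffly (about 3 N at the knob), stays where left; tighten with 10 to 15 N at the knob.
Things that resemble listed ones, but are neither listed nor needed, are in the scene too. Leave any black look-alike of the part that bears slice_mid alone.

How it is judged:
By the outcome, as a careful person would: the job done as asked, in the order asked, and still so for the second after the job is handed in, with the robot touching nothing.
It also fails if it takes over 61 s, if anything falls off the work surface, if the arm or the gripper's body presses on something with over 40 N, if the wrist force passes 120 N, or if a joint passes its speed limit or range.

## Working session

There is one attempt and no reset: what is moved stays moved. The work goes in short steps, Python scripts to look and compute and a tool call to move; the robot and the scene stay as the last step left them, time stands still between calls to the robot, and variables do not carry over. Pictures are saved under pics/ and viewed, and the job is handed in when it is done.

Besides the shell and the picture viewer there is one more tool, called after "Emit:" by a JSON object that holds its "method" and its "body". arm_command: Moves the arm, as the interface text tells. Its arguments: {"type":"object","properties":{"steps":{"type":"array","items":{"type":"array","items":{"type":"number"}}}},"required":["steps"]}

```bash
ls; mkdir -p pics; python3 - <<'E'
from cell import monitor, vision, arm
import cv2
s=monitor.get_state(); print({k:s[k] for k in('time_s','tcp_pos','tool_rot','width','ft_force')}, arm.grasp_offset)
for n in('scene','top'):
    im=vision.get_image(n); cv2.imwrite(f'pics/{n}0.png',im[...,::-1]); p=vision.camera_params(n); print(n,p)
print(vision.camera_params('wrist'))
for n in ['slice_mid','lever_knob','sleeve']:
    for c in('top','scene'):
        try:
            for d in vision.boxes_of(c,n): print(n,c,d)
        except Exception as e: print(n,c,e)
E
```

```text
pics
{'time_s': 0.0, 'tcp_pos': array([280.6504606 , 585.66488198, 230.31995715]), 'tool_rot': array([ 2.21575066e-01,  9.75142912e-01, -8.77990077e-04, -1.43618103e-04]), 'width': 85.76379284358075, 'ft_force': array([-0.31080644,  0.02409048, -0.11136803])} 18.700000000000003
scene {'fx': 358.31217831368264, 'fy': 358.31217831368264, 'cx': 252.86071399473536, 'cy': 189.96741349191214, 'T': array([[ 5.21968092e-01, -3.67916058e-01,  7.69536929e-01,
        -1.27164543e+02],
       [-8.52945090e-01, -2.31305334e-01,  4.67955677e-01,
        -4.97045194e+02],
       [ 5.82958799e-03, -9.00630677e-01, -4.34546199e-01,
         4.35080846e+02],
       [ 0.00000000e+00,  0.00000000e+00,  0.00000000e+00,
         1.00000000e+00]])}
top {'fx': 430.97668084813535, 'fy': 430.97668084813535, 'cx': 262.56056478903946, 'cy': 196.93426967819303, 'T': array([[-2.47564533e-02, -9.95760528e-01,  8.85894349e-02,
         4.43102115e+02],
       [-9.99673090e-01,  2.52249732e-02,  4.17287293e-03,
        -1.16112577e+02],
       [-6.38984828e-03, -8.84571687e-02, -9.96059486e-01,
         1.06227924e
[... 743 characters left out ...]
 292.9, 251.7], 'confidence': 0.76}
slice_mid top {'bbox': [310.0, 179.8, 333.9, 199.0], 'confidence': 0.65}
slice_mid scene {'bbox': [197.2, 206.4, 213.8, 232.2], 'confidence': 0.82}
slice_mid scene {'bbox': [238.0, 222.6, 261.8, 243.6], 'confidence': 0.79}
slice_mid scene {'bbox': [158.2, 194.5, 176.8, 212.1], 'confidence': 0.53}
slice_mid scene {'bbox': [305.8, 207.6, 317.3, 219.7], 'confidence': 0.52}
lever_knob top {'bbox': [255.9, 143.6, 274.3, 171.4], 'confidence': 0.52}
lever_knob scene {'bbox': [225.0, 171.4, 289.2, 212.6], 'confidence': 0.68}
sleeve top {'bbox': [254.8, 147.5, 276.5, 172.2], 'confidence': 0.62}
sleeve scene {'bbox': [223.3, 176.8, 293.7, 210.9], 'confidence': 0.56}
```

```bash
python3 - <<'E'
import cv2
a=cv2.imread('pics/top0.png')[120:280,130:380]; cv2.imwrite('pics/top0c.png',cv2.resize(a,None,fx=3.2,fy=3.2,interpolation=cv2.INTER_CUBIC))
a=cv2.imread('pics/scene0.png')[130:280,120:370]; cv2.imwrite('pics/scene0c.png',cv2.resize(a,None,fx=3.2,fy=3.2,interpolation=cv2.INTER_CUBIC))
E
```

```text
(no output)
```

View pics/top0.png

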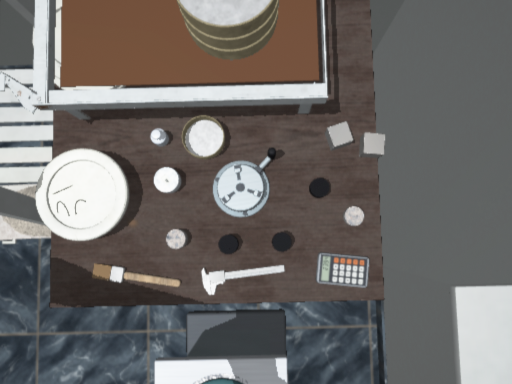

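View pics/top0c.png

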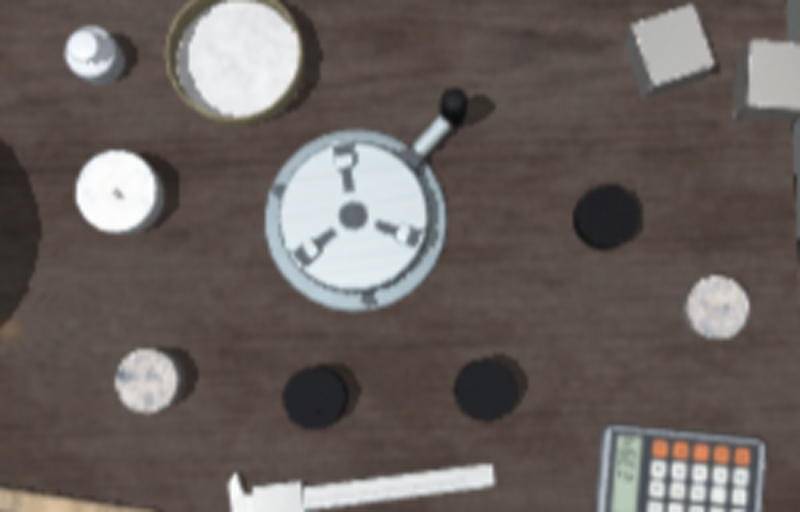

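View pics/scene0c.png

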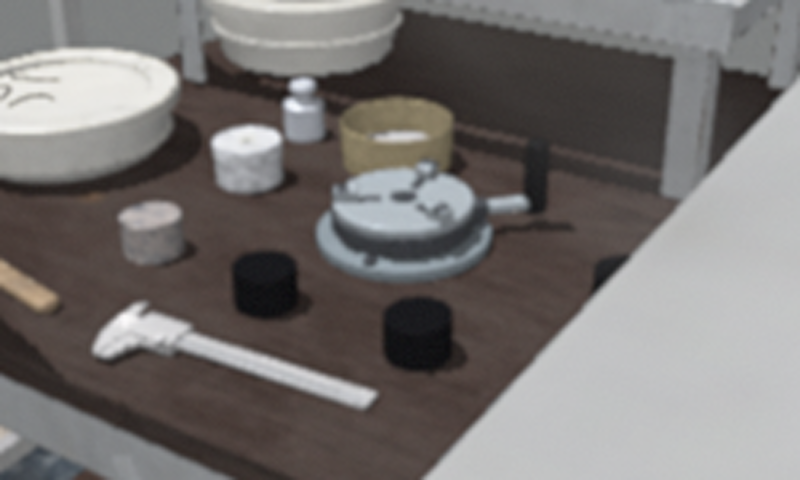

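Image contents: the grey speckled slices are at top-camera pixels (176,239) and (354,216). The black look-alikes are at (229,244), (282,242) and (320,188), a white tin or mortar puck is at (167,180), the chuck is at (241,188) and the knob is at (271,154). Next I measure the slice thicknesses.

```bash
cat > h.py <<'E'
import numpy as np, cv2
from cell import monitor, vision, arm
from scipy.optimize import minimize
from scipy.spatial.transform import Rotation as R
def wristT(s):
    T=np.eye(4);T[:3,:3]=R.from_quat(s['tool_rot']).as_matrix();T[:3,3]=s['tcp_pos'];return T@vision.camera_params('wrist')['tool_from_camera']
def proj(P,p,T):
    P=np.atleast_2d(P);c=(P-T[:3,3])@T[:3,:3]
    return np.c_[p['fx']*c[:,0]/c[:,2]+p['cx'],p['fy']*c[:,1]/c[:,2]+p['cy']]
def unproj(px,z,p,T):
    d=T[:3,:3]@np.array([(px[0]-p['cx'])/p['fx'],(px[1]-p['cy'])/p['fy'],1]);return T[:3,3]+d*(z-T[2,3])/d[2]
def cyl(x,y,r,z0,z1):
    a=np.linspace(0,2*np.pi,60,endpoint=False);c=np.c_[x+r*np.cos(a),y+r*np.sin(a)]
    return np.r_[np.c_[c,0*a+z0],np.c_[c,0*a+z1]]
def sil(x,y,r,z0,z1,p,T):
    h=cv2.convexHull(proj(cyl(x,y,r,z0,z1),p,T).astype(np.float32));m=np.zeros((384*4,512*4),np.uint8)
    cv2.fillConvexPoly(m,np.round((h*4+1.5)*16).astype(np.int32),1,shift=4);return m
def fit(mask,x0,y0,h,p,T,r=23.5):
    M=cv2.resize(mask.astype(np.uint8),None,fx=4,fy=4,interpolation=cv2.INTER_NEAREST)
    def c(v):
        s=sil(v[0],v[1],r,0,h,p,T);return 1-(s&M).sum()/max(1,(s|M).sum())
    o=minimize(c,[x0,y0],method='Nelder-Mead',options=dict(initial_simplex=[[x0,y0],[x0+8,y0],[x0,y0+8]],xatol=.1));return o.x,1-o.fun
def save(im,name,box=None,f=3):
    if box: im=im[box[1]:box[3],box[0]:box[2]]
    cv2.imwrite(name,cv2.resize(im[...,::-1],None,fx=f,fy=f,interpolation=cv2.INTER_CUBIC))
E
python3 - <<'E'
from h import *
pt=vision.camera_params('top')
for n,px in dict(L=(176,239),R=(354,216),b1=(229,244),b2=(282,242),b3=(320,188)).items(): print(n,unproj(px,28,pt,pt['T']).round(1))
print('chuck',unproj((241,188),38,pt,pt['T']),'knob',unproj((272,153),76,pt,pt['T']))
for c in('top','scene'):
  p=vision.camera_params(c); vision.get_image(c)
  for d in vision.trace(c,'slice_mid'):
    m=d['pixels'];ys,xs=np.nonzero(m);u=unproj((xs.mean(),ys.mean()),15,p,p['T'])
    print(c,np.round(d['bbox']),d['confidence'],m.sum(),[(h,)+tuple(np.round(np.r_[fit(m,u[0],u[1],h,p,p['T'])],3)) for h in(24,31)])
s=vision.trace('top','chuck_face') 
print([ (d['bbox'],d['confidence']) for d in s])
E
```

```text
L [439.4  97.7  28. ]
R [ 483.7 -329.7   28. ]
b1 [424.3 -28.9  28. ]
b2 [ 426.  -155.5   28. ]
b3 [ 553.2 -250.8   28. ]
chuck [556.94835213 -60.81191877  38.        ] knob [ 632.48497425 -136.38787547   76.        ]
top [220. 236. 239. 254.] 0.89 304 [(24, np.float64(425.963), np.float64(-24.474), np.float64(0.941)), (31, np.float64(426.415), np.float64(-25.025), np.float64(0.925))]
top [275. 235. 293. 251.] 0.84 279 [(24, np.float64(428.611), np.float64(-153.788), np.float64(0.892)), (31, np.float64(429.212), np.float64(-153.288), np.float64(0.879))]
top [315. 177. 331. 196.] 0.75 269 [(24, np.float64(556.482), np.float64(-249.64), np.float64(0.826)), (31, np.float64(555.684), np.float64(-248.482), np.float64(0.798))]
top [167. 229. 190. 250.] 0.74 343 [(24, np.float64(441.051), np.float64(100.23), np.float64(0.952)), (31, np.float64(440.897), np.float64(98.721), np.float64(0.942))]
top [215. 148. 275. 219.] 0.3 2663 [(24, np.float64(567.952), np.float64(-46.868), np.float64(0.12)), (31, np.float64(596.015), np.float64(-37.478), np.float64(0.125))]
scene [194. 208. 212. 231.] 0.7 417 [(24, np.float64(427.675), np.float64(-21.775), np.float64(0.847)), (31, np.float64(426.021), np.float64(-23.699), np.float64(0.956))]
scene [155. 194. 173. 212.] 0.59 316 [(24, np.float64(450.536), np.float64(110.398), np.float64(0.899)), (31, np.float64(444.27), np.float64(103.86), np.float64(0.903))]
scene [235. 222. 260. 244.] 0.55 481 [(24, np.float64(431.607), np.float64(-149.537), np.float64(0.86)), (31, np.float64(428.963), np.float64(-151.07), np.float64(0.954))]
[([213.5, 148.5, 275.7, 221.6], 0.68)]
```

Emit:
{"method": "arm_command", "body": {"steps": [[-30,-37,0,0,85],[-30,-37,0,0,85],[-30,-37,0,0,85],[-30,-37,0,0,85],[-30,-37,0,0,85],[-30,-37,0,0,85],[-30,-37,5,0,85],[-30,-37,10,0,85]]}}

```text
time_s: 1.45
tcp_pos: [370.1, 214.1, 217.1]
tool_rot: [0.221, 0.975, 0.001, 0.001]
ft_force: [0.8, -0.6, -0.1]
width: 84.7
```

Emit:
{"method": "arm_command", "body": {"steps": [[-30,-37,15,0,85],[-30,-37,20,0,85],[0,0,30,0,85],[0,0,0,0,85],[0,0,0,0,85]]}}

```text
time_s: 1.95
tcp_pos: [391.2, 124.9, 152.3]
tool_rot: [0.221, 0.975, -0.0, -0.0]
ft_force: [0.7, 1.4, -0.1]
width: 84.7
```

```bash
cat > look.py <<'E'
from h import *
import sys
s=monitor.get_state();im=vision.get_image('wrist');p=vision.camera_params('wrist');T=wristT(s)
print(s['time_s'],s['tcp_pos'].round(1),s['tool_rot'].round(4),s['width'],s['ft_force'].round(1))
save(im,f'pics/{sys.argv[1]}.png',f=1.5)
for n in sys.argv[2:]:
  for d in vision.trace('wrist',n):
    m=d['pixels'];ys,xs=np.nonzero(m);u=unproj((xs.mean(),ys.mean()),15,p,T)
    print(n,np.round(d['bbox']),d['confidence'],m.sum(),u.round(1))
    if n=='slice_mid':print([(h,)+tuple(np.round(np.r_[fit(m,u[0],u[1],h,p,T)],3)) for h in(24,31)])
E
python3 look.py w1 slice_mid
```

```text
1.95 [391.2 124.9 152.3] [ 2.212e-01  9.752e-01 -1.000e-04 -2.000e-04] 84.68996901203565 [ 0.7  1.4 -0.1]
slice_mid [225. 207. 282. 270.] 0.94 2709 [439.  99.  15.]
[(24, np.float64(439.386), np.float64(98.524), np.float64(0.937)), (31, np.float64(437.567), np.float64(99.787), np.float64(0.97))]
```

View pics/w1.png

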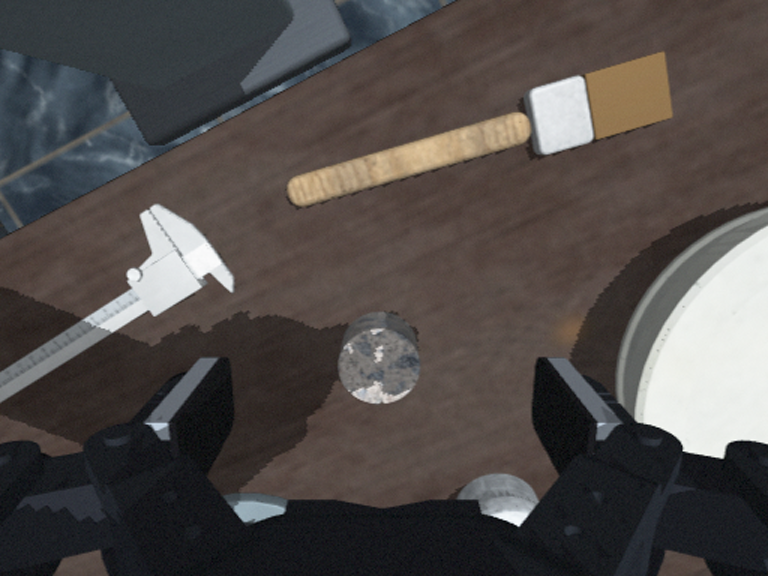

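Emit:
{"method": "arm_command", "body": {"steps": [[-25,-41,0,0,85],[-25,-41,0,0,85],[-25,-41,0,0,85],[-25,-41,0,0,85],[-25,-41,0,0,85],[-25,-41,0,0,85],[-25,-41,0,0,85],[-25,-41,0,0,85]]}}

```text
time_s: 2.85
tcp_pos: [431.4, -259.0, 153.5]
tool_rot: [0.22, 0.975, 0.0, 0.002]
ft_force: [1.1, 0.4, 0.7]
width: 84.7
```

Emit:
{"method": "arm_command", "body": {"steps": [[-25,-41,0,0,85],[0,0,0,0,85],[0,0,0,0,85]]}}

```text
time_s: 3.15
tcp_pos: [435.4, -306.1, 152.8]
tool_rot: [0.222, 0.975, -0.0, 0.001]
ft_force: [0.3, 0.9, -0.5]
width: 84.8
```

```bash
python3 look.py w2 slice_mid
```

```text
3.15 [ 435.4 -306.1  152.8] [ 2.219e-01  9.751e-01 -0.000e+00  7.000e-04] 84.82772323080587 [ 0.3  0.9 -0.5]
slice_mid [389.  54. 463. 119.] 0.84 3925 [ 425.1 -151.5   15. ]
[(24, np.float64(425.611), np.float64(-151.465), np.float64(0.943)), (31, np.float64(424.6), np.float64(-154.273), np.float64(0.965))]
slice_mid [336. 239. 370. 294.] 0.61 714 [ 542.1 -261.7   15. ]
[(24, np.float64(551.038), np.float64(-252.849), np.float64(0.271)), (31, np.float64(546.013), np.float64(-255.065), np.float64(0.247))]
```

View pics/w2.png

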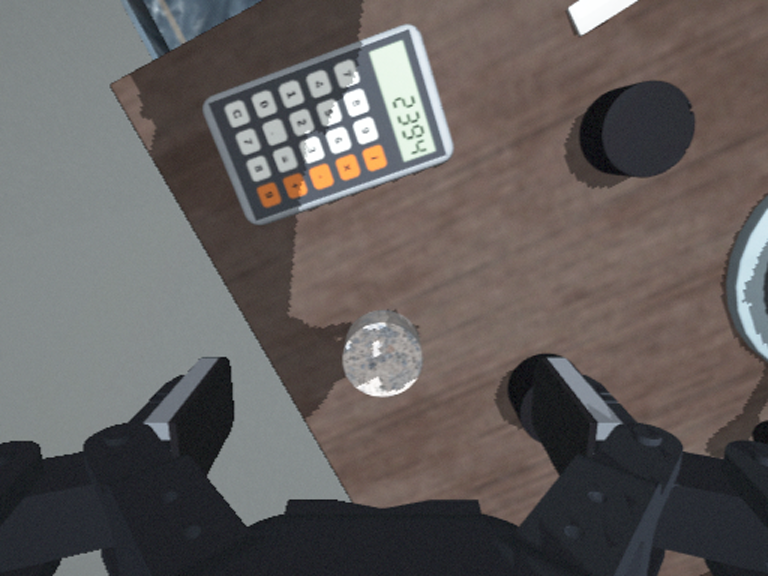

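Viewed at the same geometry, the left slice measures 63 px tall with a silhouette fit of 0.970 for 31 mm against 0.937 for 24 mm. The right slice at (382,355) in this picture is about 58 px tall. The left slice, at about (438,99), is therefore the thick one. Now the chuck and knob.

Emit:
{"method": "arm_command", "body": {"steps": [[-9,45,-14,0,85],[-9,45,-14,0,85],[-9,45,-14,0,85],[-9,45,-14,0,85],[-9,45,-14,0,85],[-9,45,-14,0,85],[0,0,0,0,85],[0,0,0,0,85]]}}

```text
time_s: 4.05
tcp_pos: [600.2, -82.1, 236.2]
tool_rot: [0.219, 0.976, 0.0, 0.0]
ft_force: [0.1, -1.3, 0.3]
width: 85.0
```

```bash
python3 look.py w3 lever_knob sleeve
```

```text
4.05 [600.2 -82.1 236.2] [2.187e-01 9.758e-01 3.000e-04 0.000e+00] 85.02342250092484 [ 0.1 -1.3  0.3]
lever_knob [215. 170. 245. 236.] 0.62 1084 [ 632.3 -130.    15. ]
sleeve [214. 167. 249. 237.] 0.8 982 [ 633.4 -131.3   15. ]
```

View pics/w3.png

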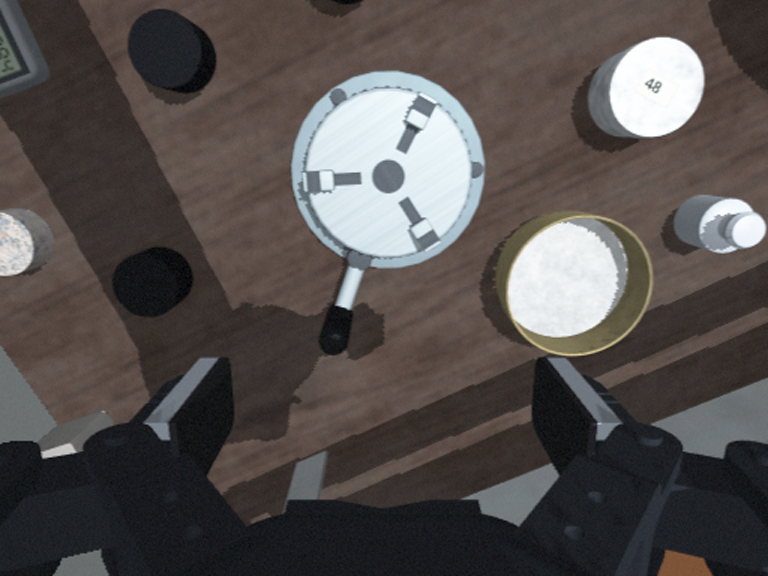

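```bash
python3 - <<'E'
from h import *
s=monitor.get_state();im=vision.get_image('wrist');p=vision.camera_params('wrist');T=wristT(s)
for n in (['lever_knob']):
  for d in vision.trace('wrist',n)[:1]:
    m=d['pixels'];ys,xs=np.nonzero(m);i=ys>ys.max()-4
    print('knob tip px',xs[i].mean(),ys.max())
g=cv2.cvtColor(im,cv2.COLOR_RGB2GRAY)
print('dark hub',unproj((388/1.5,176/1.5),38,p,T),'flange ctr',unproj(((291+484)/3,(71+269)/3),12,p,T))
m=(g>150).astype(np.uint8);n,l,st,c=cv2.connectedComponentsWithStats(m)
k=l[120,275] or l[140,250];pts=np.argwhere(l==k)[:,::-1];print('area',len(pts),st[k])
h=cv2.convexHull(pts.astype(np.int32))[:,0]
W=np.array([unproj(q,38,p,T)[:2] for q in h]);A=np.c_[2*W,np.ones(len(W))];o=np.linalg.lstsq(A,(W**2).sum(1),rcond=None)[0]
print('face',o[:2],'r',np.sqrt(o[2]+o[0]**2+o[1]**2))
C=o[:2]
print('knob top',unproj((332/1.5,346/1.5),76,p,T))
# model knob silhouettes: best angle
best=[]
M=cv2.resize((d['pixels']).astype(np.uint8),None,fx=4,fy=4,interpolation=0)
dark=cv2.resize((g<45).astype(np.uint8),None,fx=4,fy=4,interpolation=0)
for a in np.linspace(-1.3,-.3,101):
    x,y=C+110*np.array([np.cos(a),np.sin(a)]);S=sil(x,y,10,13,76,p,T);best.append(((S&dark).sum()/S.sum(),(S&M).sum()/S.sum(),a,x,y))
for k in(0,1):print(np.round(sorted(best,key=lambda b:-b[k])[:3],3))
for q in [(319,181),(421,115),(424,233)]:
    w=unproj((q[0]/1.5,q[1]/1.5),48,p,T)[:2]-C;print('jaw',np.hypot(*w).round(1),np.arctan2(w[1],w[0]).round(3))
E
```

```text
knob tip px 227.67391304347825 236
dark hub [556.17627854 -61.77085193  38.        ] flange ctr [553.58567256 -60.64103382  12.        ]
area 11268 [  199    47   128   131 11268]
face [556.0017006  -57.55163775] r 63.47679047785895
knob top [ 635.35230967 -139.72237744   76.        ]
[[   0.839    0.914   -0.77   634.972 -134.127]
 [   0.827    0.895   -0.76   635.734 -133.333]
 [   0.801    0.876   -0.78   634.202 -134.912]]
[[   0.839    0.914   -0.77   634.972 -134.127]
 [   0.827    0.895   -0.76   635.734 -133.333]
 [   0.801    0.876   -0.78   634.202 -134.912]]
jaw 48.5 -1.922
jaw 39.5 2.26
jaw 43.3 0.035
```

Chuck centre is about (556,-61.5), from the dark hub at picture (388,176). The knob is at about (634.5,-138), with its top at picture (332,345). The jaws point at about -1.95, 0.05 and 2.2 rad. I'm going above the thick slice.

Emit:
{"method": "arm_command", "body": {"steps": [[37,16,6,0,85],[37,16,10,0,85],[37,16,14,0,85],[37,16,20,0,85],[37,16,20,0,85],[38,15,20,0,85],[0,0,0,0,85],[0,0,0,0,85]]}}

```text
time_s: 5.1
tcp_pos: [439.5, 96.3, 145.8]
tool_rot: [0.221, 0.975, -0.0, -0.0]
ft_force: [1.3, 0.6, 0.7]
width: 84.6
```

```bash
python3 look.py w4 slice_mid
```

```text
5.1 [439.5  96.3 145.8] [ 2.213e-01  9.752e-01 -2.000e-04 -2.000e-04] 84.5701633704411 [1.3 0.6 0.7]
slice_mid [  4. 254.  40. 294.] 0.97 1384 [ 424.4 -135.8   15. ]
[(24, np.float64(424.59), np.float64(-153.44), np.float64(0.816)), (31, np.float64(424.57), np.float64(-153.427), np.float64(0.803))]
slice_mid [227. 146. 288. 210.] 0.8 2921 [439.1  98.8  15. ]
[(24, np.float64(439.33), np.float64(98.808), np.float64(0.951)), (31, np.float64(437.876), np.float64(99.385), np.float64(0.978))]
slice_mid [ 86. 192. 156. 252.] 0.61 2963 [421.2 -26.6  15. ]
[(24, np.float64(422.448), np.float64(-26.535), np.float64(0.894)), (31, np.float64(422.461), np.float64(-24.917), np.float64(0.904))]
```

View pics/w4.png

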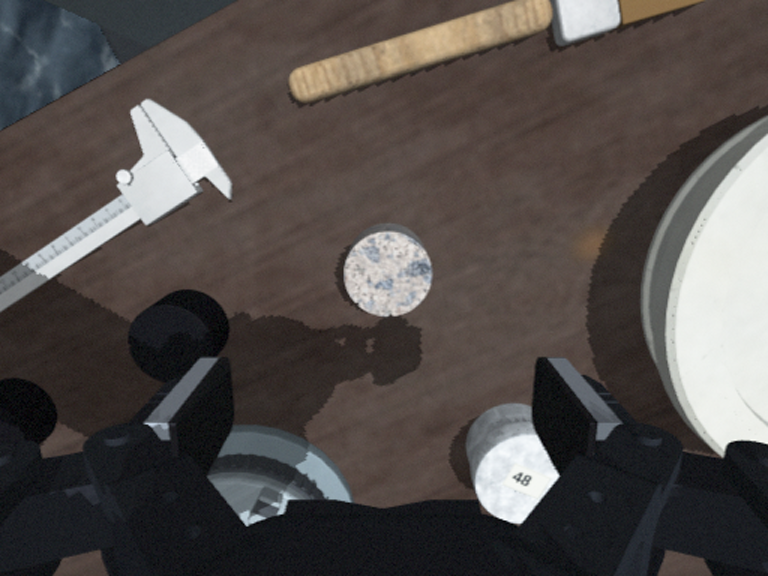

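The slice sits at picture (388,272), centred between the fingers, and again fits 31 mm best. Descending.

Emit:
{"method": "arm_command", "body": {"steps": [[3,2,40,0,85],[0,0,40,0,85],[0,0,30,0,85],[0,0,14,0,85],[0,0,10,0,85],[0,0,0,0,85]]}}

```text
time_s: 5.8
tcp_pos: [438.5, 98.6, 11.3]
tool_rot: [0.223, 0.975, -0.0, -0.0]
ft_force: [-0.8, -0.9, 0.4]
width: 85.2
```

```bash
python3 look.py w5 slice_mid
```

```text
5.8 [438.5  98.6  11.3] [ 2.225e-01  9.749e-01 -4.000e-04 -3.000e-04] 85.22227703279034 [-0.8 -0.9  0.4]
slice_mid [  0. 264.  63. 302.] 0.72 1608 [408.1  -2.6  15. ]
[(24, np.float64(403.773), np.float64(-28.749), np.float64(0.356)), (31, np.float64(403.604), np.float64(-28.744), np.float64(0.356))]
slice_mid [199. 191. 316. 318.] 0.66 11110 [440.1  98.6  15. ]
[(24, np.float64(438.835), np.float64(99.097), np.float64(0.916)), (31, np.float64(437.734), np.float64(99.75), np.float64(0.96))]
```

View pics/w5.png

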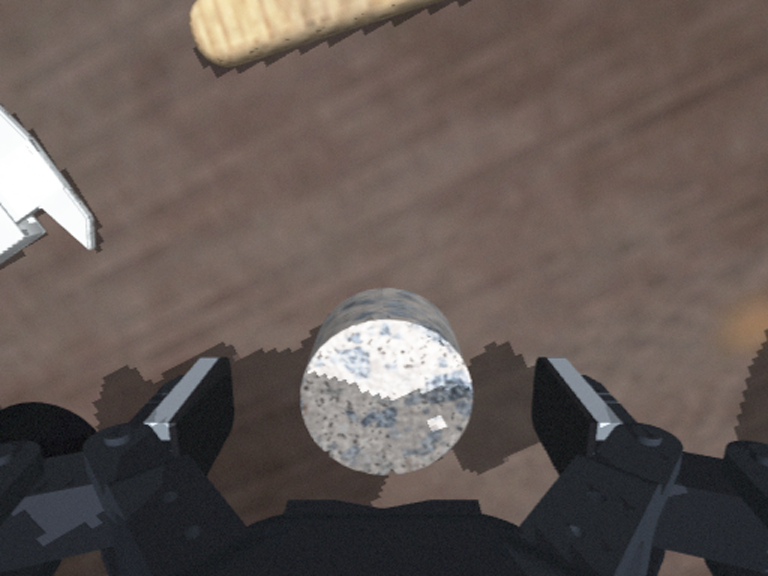

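The slice is centred between the pads. Closing the fingers.

Emit:
{"method": "arm_command", "body": {"steps": [[0,0,0,0,30],[0,0,0,0,30],[0,0,0,0,30],[0,0,0,0,30],[0,0,0,0,30],[0,0,0,0,30]]}}

```text
time_s: 6.5
tcp_pos: [438.6, 99.9, 13.1]
tool_rot: [0.222, 0.975, 0.001, 0.0]
ft_force: [-2.0, -0.1, 10.1]
width: 44.3
```

Emit:
{"method": "arm_command", "body": {"steps": [[0,0,-10,0,30],[0,0,-20,0,30],[0,0,-30,0,30],[0,0,-30,0,30],[0,0,0,0,30]]}}

```text
time_s: 7.0
tcp_pos: [440.5, 100.4, 105.5]
tool_rot: [0.222, 0.975, 0.002, 0.003]
ft_force: [0.3, 0.6, -1.9]
width: 44.5
```

```bash
python3 look.py w6; python3 - <<'E'
from h import *
save(vision.get_image('scene'),'pics/s6.png',(120,130,370,280),3.2)
E
```

```text
7.0 [440.5 100.4 105.5] [0.2216 0.9751 0.0022 0.003 ] 44.454222603544686 [ 0.3  0.6 -1.9]
```

View pics/w6.png

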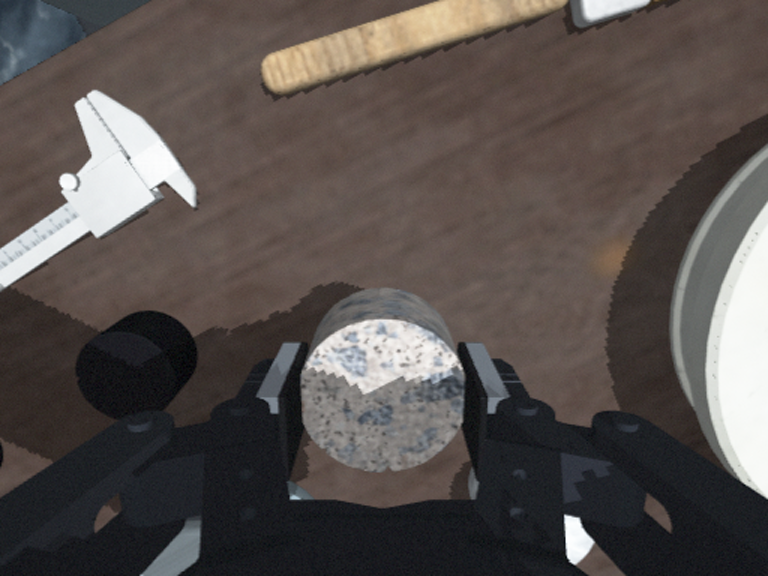

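View pics/s6.png

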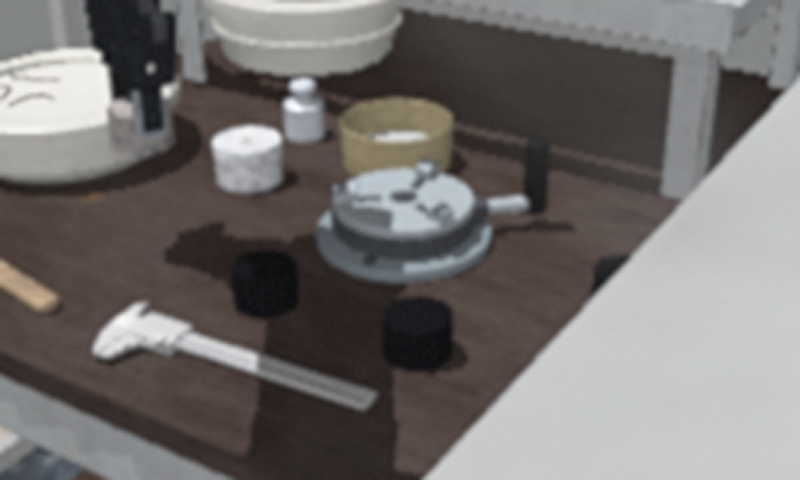

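The slice is held level between the pads (picture (383,395)). Carrying it to the chuck and turning 0.49 rad so the fingers miss the jaws.

Emit:
{"method": "arm_command", "body": {"steps": [[-35,-19,0,0,30],[-35,-19,0,0,30],[-35,-19,0,0,30],[-35,-19,0,0,30],[-34,-20,0,0,30],[0,0,0,0.12,30],[0,0,0,0.12,30],[0,0,0,0.12,30]]}}

```text
time_s: 7.9
tcp_pos: [552.3, -62.6, 100.1]
tool_rot: [0.395, 0.919, -0.001, -0.002]
ft_force: [-0.8, -0.0, -1.4]
width: 44.4
```

Emit:
{"method": "arm_command", "body": {"steps": [[0,0,0,0.13,30],[0,0,0,0,30],[0,0,0,0,30]]}}

```text
time_s: 8.2
tcp_pos: [552.8, -61.9, 100.8]
tool_rot: [0.45, 0.893, -0.001, -0.001]
ft_force: [-0.0, -0.2, -1.4]
width: 44.5
```

```bash
python3 look.py w7;python3 - <<'E'
from h import *
s=monitor.get_state();print(R.from_quat(s['tool_rot']).as_matrix().round(3))
E
```

```text
8.2 [552.8 -61.9 100.8] [ 4.50e-01  8.93e-01 -6.00e-04 -9.00e-04] 44.50467530852962 [-0.  -0.2 -1.4]
[[-0.595  0.804 -0.002]
 [ 0.804  0.595 -0.   ]
 [ 0.001 -0.001 -1.   ]]
```

View pics/w7.png

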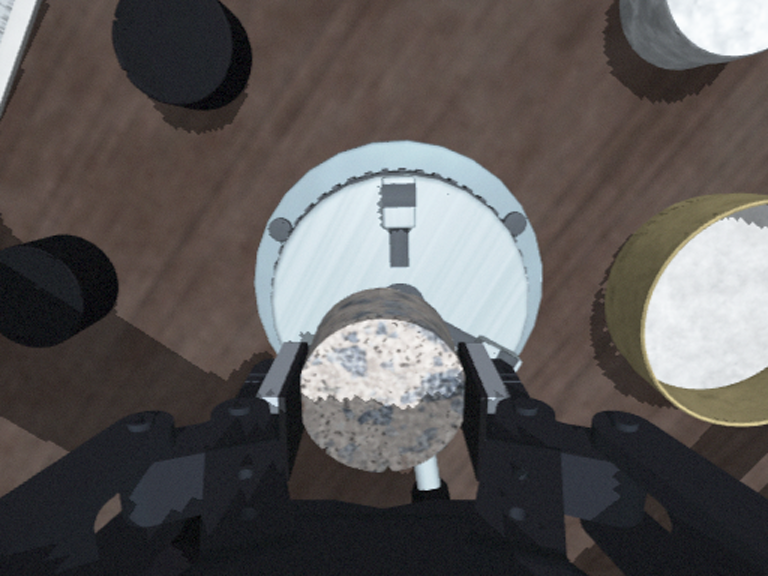

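```bash
python3 - <<'E'
from h import *
s=monitor.get_state();p=vision.camera_params('wrist');T=wristT(s);Rm=R.from_quat(s['tool_rot']).as_matrix()
def f(q,z):
    w=unproj((q[0]/1.5,q[1]/1.5),z,p,T); return w.round(1),((w-s['tcp_pos'])@Rm).round(1)
print('face L,R,top',f((272,280),38),f((528,280),38),f((399,172),38))
print('jaw',f((399,192),48),'slot',f((399,262),38))
print('slice at z', f((383,395),s['tcp_pos'][2]+18))
E
python3 - <<'E'
# automatic edge: saved picture
import cv2
im=cv2.imread('pics/w7.png')[120:420,230:570];cv2.imwrite('pics/w7c.png',cv2.resize(im,None,fx=2,fy=2))
E
```

```text
face L,R,top (array([507.3, -79.8,  38. ]), array([ 12.7, -47.3,  63.2])) (array([594. , -15.6,  38. ]), array([12.8, 60.6, 63.1])) (array([523.5, -12.4,  38. ]), array([57.3,  5.8, 63.2]))
jaw (array([527.5, -18.2,  48. ]), array([50.2,  5.6, 53.2])) slot (array([545.6, -41.8,  38. ]), array([20.5,  6.2, 63.1]))
slice at z (array([551.4, -60.8, 119.1]), array([  1.8,  -0.6, -18. ]))
```

View pics/w7c.png

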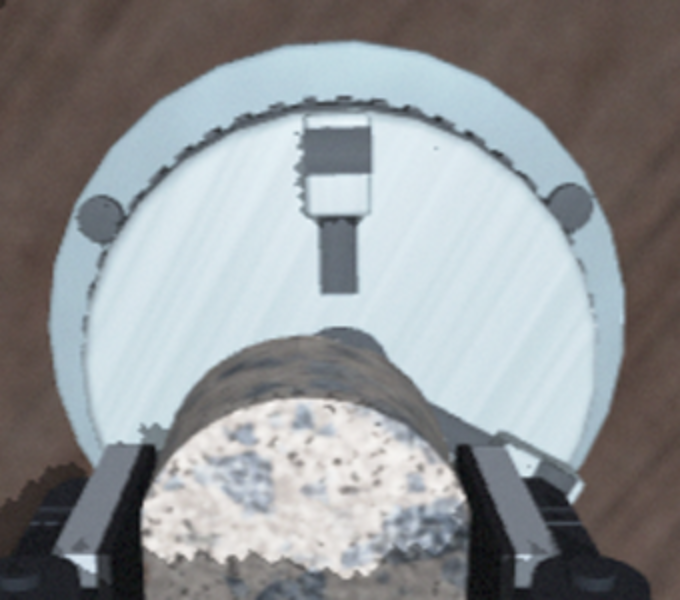

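Emit:
{"method": "arm_command", "body": {"steps": [[0,5.5,0,0,30],[0,0,20,0,30],[0,0,15,0,30],[0,0,10,0,30],[0,0,2,0,30],[0,0,0,0,30]]}}

```text
time_s: 8.85
tcp_pos: [557.8, -59.0, 54.6]
tool_rot: [0.452, 0.892, -0.0, -0.0]
ft_force: [-0.7, 0.6, 0.6]
width: 44.0
```

```bash
python3 look.py w8
```

```text
8.85 [557.8 -59.   54.6] [ 4.515e-01  8.922e-01 -2.000e-04 -3.000e-04] 43.96661096476629 [-0.7  0.6  0.6]
```

View pics/w8.png

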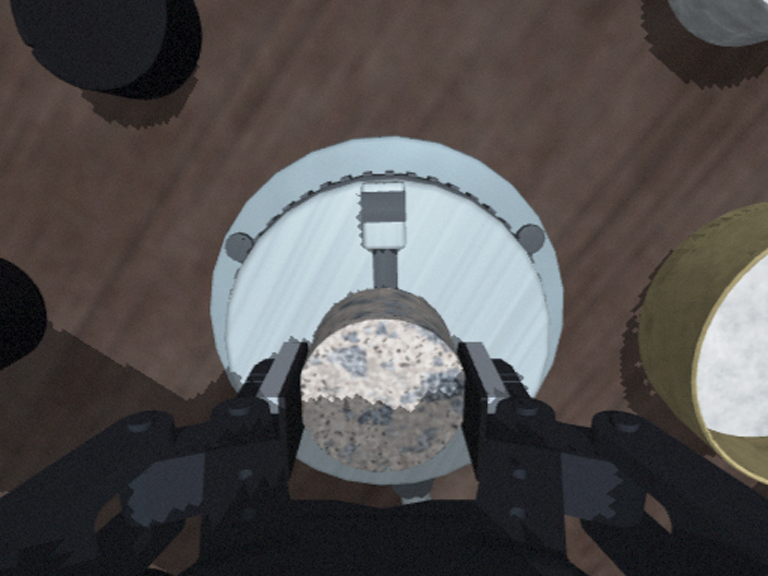

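```bash
python3 - <<'E'
from h import *
s=monitor.get_state();p=vision.camera_params('wrist');T=wristT(s);Rm=R.from_quat(s['tool_rot']).as_matrix()
def f(q,z):
    w=unproj((q[0]/1.5,q[1]/1.5),z,p,T); return ((w-s['tcp_pos'])@Rm).round(1)
print('face top',f((384,177),38),'jaw front end top',f((384,228),48),'jaw/back',f((384,183),48))
for z in(14,16,18,20): print('slice top edges',z,f((383,320),s['tcp_pos'][2]+z),f((383,471),s['tcp_pos'][2]+z))
E
```

```text
face top [57.8 -0.3 17.1] jaw front end top [43.5 -0.3  7.1] jaw/back [56.7 -0.4  7.1]
slice top edges 14 [ 21.9  -0.6 -14. ] [-24.7  -0.6 -14. ]
slice top edges 16 [ 22.6  -0.6 -16. ] [-23.3  -0.6 -16. ]
slice top edges 18 [ 23.3  -0.6 -18. ] [-21.9  -0.6 -18. ]
slice top edges 20 [ 24.   -0.6 -20. ] [-20.5  -0.6 -20. ]
```

Emit:
{"method": "arm_command", "body": {"steps": [[1.5,0,2,0,30],[0,0,1,0,30],[0,0,0,0,30]]}}

```text
time_s: 9.2
tcp_pos: [557.2, -57.5, 52.1]
tool_rot: [0.451, 0.892, 0.0, 0.0]
ft_force: [-1.0, -0.4, -2.4]
width: 44.4
```

Emit:
{"method": "arm_command", "body": {"steps": [[0,0,0.7,0,30],[0,0,0,0,30],[0,0,0,0,30]]}}

```text
time_s: 9.5
tcp_pos: [557.1, -57.6, 51.3]
tool_rot: [0.451, 0.892, 0.0, 0.0]
ft_force: [-0.5, 0.1, -1.0]
width: 44.3
```

Emit:
{"method": "arm_command", "body": {"steps": [[0,0,1,0,30],[0,0,0,0,30]]}}

```text
time_s: 9.7
tcp_pos: [557.2, -57.6, 51.2]
tool_rot: [0.452, 0.892, 0.0, -0.0]
ft_force: [-3.7, 1.4, 8.9]
width: 44.8
```

Emit:
{"method": "arm_command", "body": {"steps": [[0,0,1,0,30],[0,0,0,0,30]]}}

```text
time_s: 9.9
tcp_pos: [557.2, -57.6, 51.1]
tool_rot: [0.452, 0.892, 0.001, -0.0]
ft_force: [-6.3, 1.1, 16.7]
width: 44.7
```

Contact came at TCP z 51.2, the height expected for a slice seated on the face. Easing off and releasing.

Emit:
{"method": "arm_command", "body": {"steps": [[0,0,-1.5,0,30],[0,0,0,0,60],[0,0,0,0,60],[0,0,0,0,70],[0,0,-10,0,70],[0,0,-30,0,70],[0,0,-40,0,70],[0,0,-40,0,70]]}}

```text
time_s: 10.7
tcp_pos: [556.7, -57.9, 172.3]
tool_rot: [0.452, 0.892, -0.0, -0.0]
ft_force: [-0.5, 0.9, 0.3]
width: 70.4
```

Emit:
{"method": "arm_command", "body": {"steps": [[-8,0,-20,0,70],[0,0,0,0,70],[0,0,0,0,70]]}}

```text
time_s: 11.0
tcp_pos: [561.7, -64.0, 191.0]
tool_rot: [0.452, 0.892, 0.0, 0.0]
ft_force: [0.7, 0.0, -0.4]
width: 70.0
```

```bash
python3 look.py w9 slice_mid lever_knob;python3 - <<'E'
from h import *
save(vision.get_image('scene'),'pics/s9.png',(120,130,370,280),3.2)
E
```

```text
11.0 [561.7 -64.  191. ] [4.516e-01 8.922e-01 3.000e-04 1.000e-04] 69.99110293076123 [ 0.7  0.  -0.4]
slice_mid [ 53. 136. 116. 186.] 0.82 2733 [ 423.7 -154.6   15. ]
[(24, np.float64(423.252), np.float64(-156.033), np.float64(0.915)), (31, np.float64(425.131), np.float64(-153.176), np.float64(0.975))]
slice_mid [159. 290. 170. 319.] 0.64 156 [ 572.2 -240.2   15. ]
[(24, np.float64(587.979), np.float64(-243.67), np.float64(0.083)), (31, np.float64(589.128), np.float64(-238.772), np.float64(0.074))]
slice_mid [225. 138. 284. 203.] 0.6 2695 [562.2 -65.8  15. ]
[(24, np.float64(560.155), np.float64(-63.017), np.float64(0.766)), (31, np.float64(561.674), np.float64(-62.786), np.float64(0.812))]
slice_mid [123.   8. 186.  75.] 0.58 3058 [420.4 -25.   15. ]
[(24, np.float64(420.531), np.float64(-25.472), np.float64(0.951)), (31, np.float64(422.763), np.float64(-25.215), np.float64(0.97))]
lever_knob [220. 102. 306. 304.] 0.92 1409 [ 634.1 -132.8   15. ]
```

View pics/w9.png

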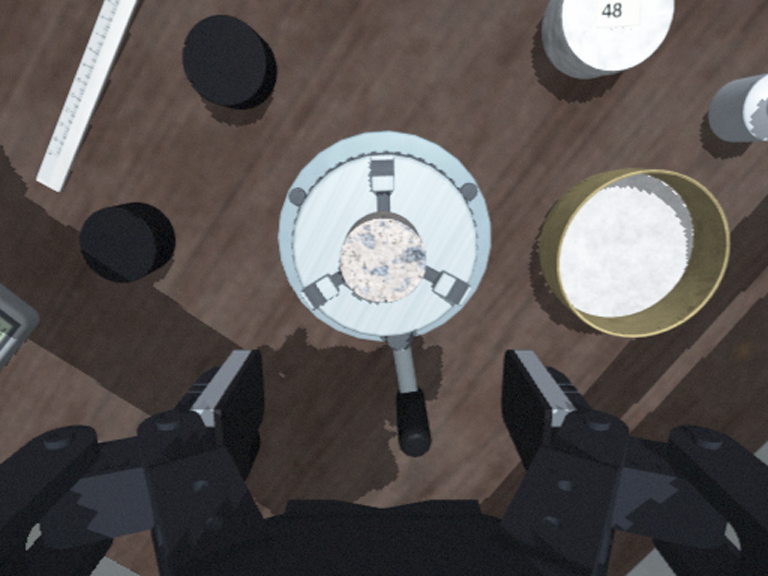

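View pics/s9.png

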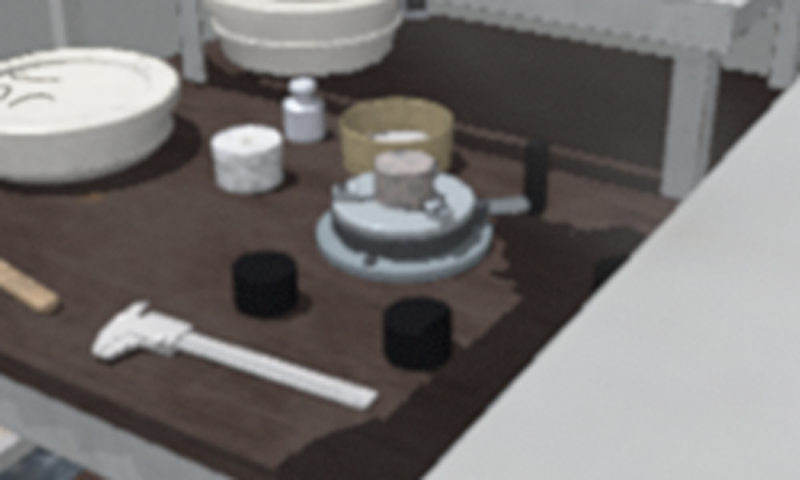

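The slice lies flat, centred in the jaws at picture (383,260). The knob top is at about (414,438). Measuring the knob.

```bash
python3 - <<'E'
from h import *
s=monitor.get_state();p=vision.camera_params('wrist');T=wristT(s);Rm=R.from_quat(s['tool_rot']).as_matrix()
def f(q,z):
    w=unproj((q[0]/1.5,q[1]/1.5),z,p,T); return w.round(1),((w-s['tcp_pos'])@Rm).round(1)
print('knob top',f((414,440),76),'slice top',f((383,260),69))
print('face L/R',f((293,240),38),f((476,240),38))
E
```

```text
knob top (array([ 631.1, -130.2,   76. ]), array([-95.3,  17.5, 113.2])) slice top (array([555., -57.,  69.]), array([  8.8,  -0.4, 120.4]))
face L/R (array([509.1, -84.3,  38. ]), array([ 13.9, -53.6, 151.6])) (array([596.1, -20.1,  38. ]), array([ 14.1,  54.5, 151.3]))
```

Emit:
{"method": "arm_command", "body": {"steps": [[0,0,0,0.13,60],[0,0,0,0.13,60],[0,0,0,0.13,60],[0,0,0,0.13,60],[0,0,0,0.13,60],[-30,35,0,0,60],[-30,35,0,0,60],[0,0,0,0,60]]}}

```text
time_s: 12.0
tcp_pos: [633.0, -130.1, 189.5]
tool_rot: [0.714, 0.7, -0.002, 0.002]
ft_force: [-0.5, -0.2, 0.7]
width: 60.0
```

```bash
python3 look.py w10 lever_knob
```

```text
12.0 [ 633.  -130.1  189.5] [ 0.7142  0.7    -0.0016  0.0019] 60.04138409312398 [-0.5 -0.2  0.7]
lever_knob [190.  31. 270. 202.] 0.97 1633 [ 621.2 -117.1   15. ]
```

View pics/w10.png

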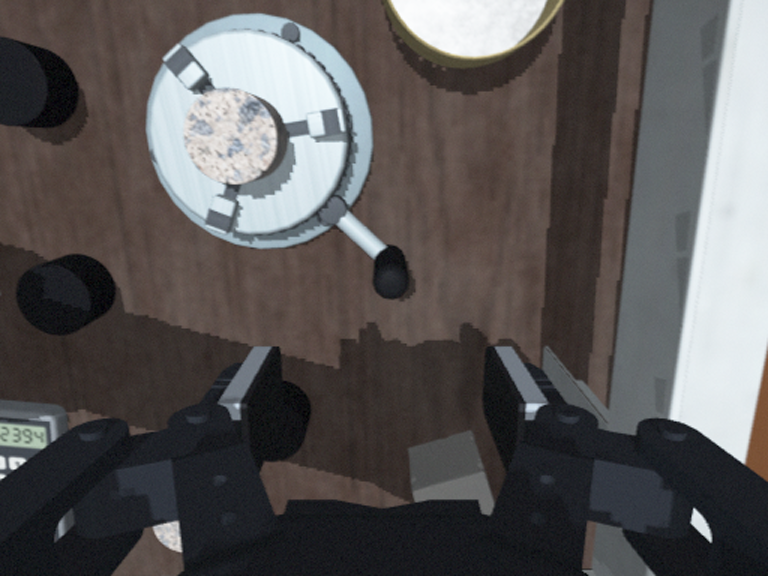

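```bash
python3 - <<'E'
from h import *
s=monitor.get_state();p=vision.camera_params('wrist');T=wristT(s);Rm=R.from_quat(s['tool_rot']).as_matrix()
def f(q,z):
    w=unproj((q[0]/1.5,q[1]/1.5),z,p,T); return w.round(1),((w-s['tcp_pos'])@Rm).round(1)
print('knob top',f((391,280),76),'slice top',f((231,136),69)); print(Rm.round(3))
E
```

```text
knob top (array([ 633.1, -127.4,   76. ]), array([ -1.1,   3.3, 113. ])) slice top (array([554.1, -53.4,  69. ]), array([ 71.5, -77.1, 120.2]))
[[ 0.018  1.    -0.003]
 [ 1.    -0.018 -0.001]
 [-0.001 -0.003 -1.   ]]
```

```bash
python3 - <<'E'
from h import *
for i in range(4):
    s=monitor.get_state();print(s['time_s'],s['tcp_pos'].round(1),s['joint_vel'].round(3));im=vision.get_image('wrist')
save(im,'pics/w11.png',f=1.5)
p=vision.camera_params('wrist')
d=vision.trace('wrist','lever_knob')[0]['pixels'];ys,xs=np.nonzero(d);print(xs[ys>ys.max()-8].mean()*1.5,ys.max()*1.5)
E
```

```text
12.1 [ 630.2 -126.2  189. ] [-0.028 -0.032 -0.015  0.033 -0.     0.003 -0.003]
12.15 [ 629.9 -125.   189.3] [-0.02  -0.026 -0.005  0.014  0.001 -0.001  0.001]
12.2 [ 629.9 -124.3  189.7] [-0.011 -0.016 -0.001  0.005  0.001 -0.002  0.   ]
12.25 [ 630. -124.  190.] [-0.008 -0.013  0.002 -0.001  0.002 -0.     0.002]
396.1145038167939 307.5
```

View pics/w11.png

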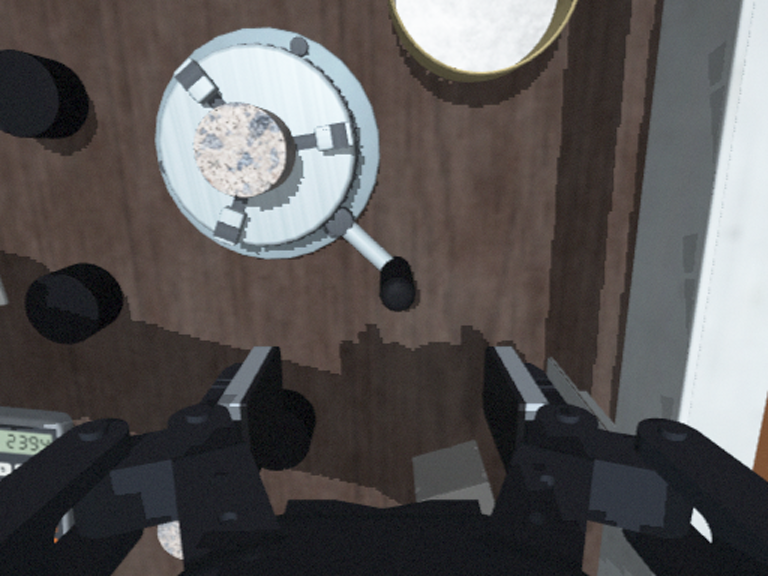

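```bash
python3 - <<'E'
from h import *
s=monitor.get_state();p=vision.camera_params('wrist');T=wristT(s);Rm=R.from_quat(s['tool_rot']).as_matrix()
print(s['tcp_pos'])
def f(q,z):
    w=unproj((q[0]/1.5,q[1]/1.5),z,p,T); return w.round(1),((w-s['tcp_pos'])@Rm).round(1)
print('knob top',f((397,292),76),'slice top',f((240,151),69)); print(Rm.round(3))
E
```

```text
[ 630.35305259 -123.97673587  190.66992204]
knob top (array([ 636.7, -132.1,   76. ]), array([ -8.1,   6.5, 114.7])) slice top (array([557.7, -58.6,  69. ]), array([ 64.2, -73.5, 121.8]))
[[ 0.015  1.    -0.   ]
 [ 1.    -0.015  0.001]
 [ 0.001 -0.    -1.   ]]
```

Emit:
{"method": "arm_command", "body": {"steps": [[-8.5,6.5,30,0,60],[0,0,40,0,60],[0,0,0,0,60],[0,0,0,0,60],[0,0,0,0,60]]}}

```text
time_s: 12.85
tcp_pos: [638.4, -133.9, 122.9]
tool_rot: [0.713, 0.702, 0.001, 0.001]
ft_force: [0.2, 0.2, -0.1]
width: 60.0
```

```bash
python3 look.py w12
```

```text
12.85 [ 638.4 -133.9  122.9] [0.7126 0.7015 0.001  0.0012] 60.0254270932131 [ 0.2  0.2 -0.1]
```

View pics/w12.png

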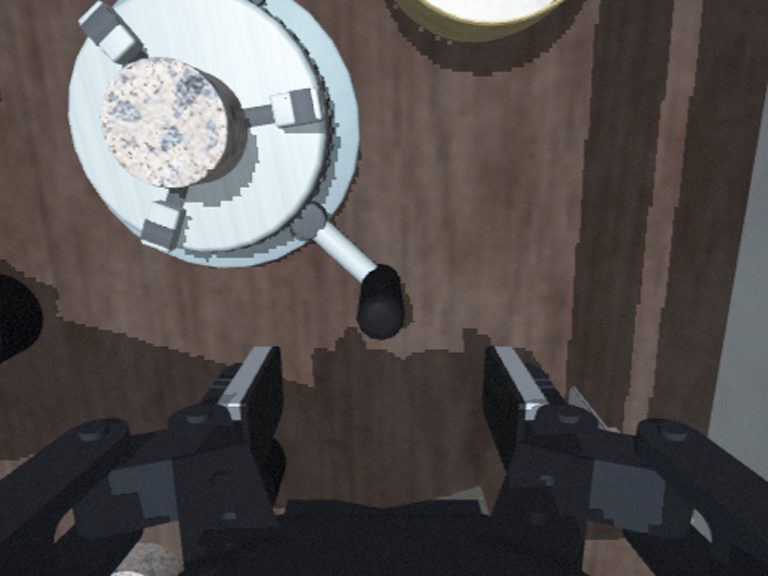

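Emit:
{"method": "arm_command", "body": {"steps": [[2,0,30,0,60],[0,0,30,0,60],[0,0,22,0,60],[0,0,0,0,60],[0,0,0,0,10],[0,0,0,0,10],[0,0,0,0,10],[0,0,0,0,10]]}}

```text
time_s: 13.7
tcp_pos: [638.3, -131.9, 40.9]
tool_rot: [0.713, 0.701, 0.001, 0.001]
ft_force: [-2.0, 0.3, 6.0]
width: 18.0
```

```bash
python3 look.py w13
```

```text
13.7 [ 638.3 -131.9   40.9] [0.7127 0.7015 0.001  0.0008] 18.0134375404922 [-2.   0.3  6. ]
```

View pics/w13.png

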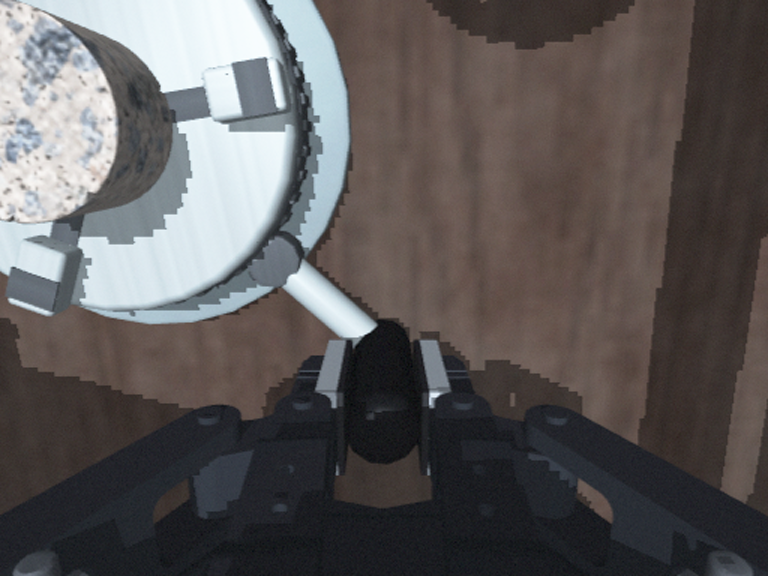

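Knob pinched (width 18 mm, knob at picture (384,400)). Computing the arc rows.

```bash
python3 - <<'E'
from h import *
s=monitor.get_state();Rm=R.from_quat(s['tool_rot']).as_matrix();print(s['tcp_pos'])
C=np.array([557.3,-58.3]);K=s['tcp_pos'][:2];v=K-C;a0=np.arctan2(v[1],v[0]);r=np.hypot(*v);print(a0,r)
P=[C+r*np.array([np.cos(a0-t),np.sin(a0-t)]) for t in np.arange(0,1.45,.1)]
for i in range(len(P)-1):
    d=np.r_[P[i+1]-P[i],0]@Rm;print(round(.1*(i+1),1),d[:2].round(1),P[i+1].round(1))
E
```

```text
[ 638.29646279 -131.99160302   40.96444663]
-0.738210056315615 109.50287366559547
0.1 [-7.8 -7.6] [ 630.5 -139.7]
0.2 [-7.  -8.4] [ 622.  -146.6]
0.3 [-6.2 -9. ] [ 612.9 -152.6]
0.4 [-5.2 -9.6] [ 603.2 -157.7]
0.5 [ -4.2 -10.1] [ 593.1 -161.8]
0.6 [ -3.2 -10.5] [ 582.5 -164.9]
0.7 [ -2.2 -10.7] [ 571.8 -166.8]
0.8 [ -1.1 -10.9] [ 560.9 -167.7]
0.9 [  0.  -10.9] [ 549.9 -167.6]
1.0 [  1.1 -10.9] [ 539.1 -166.3]
1.1 [  2.2 -10.7] [ 528.4 -163.9]
1.2 [  3.2 -10.5] [ 518.  -160.5]
1.3 [  4.3 -10.1] [ 508.  -156.1]
1.4 [ 5.3 -9.6] [ 498.4 -150.6]
```

Emit:
{"method": "arm_command", "body": {"steps": [[-4,-4,0,0,10],[-4,-4,0,0,10],[-3.5,-4,0,0,10],[-3.5,-4,0,0,10],[-6,-9,0,0,10],[0,0,0,0,10]]}}

```text
time_s: 14.35
tcp_pos: [612.2, -152.0, 40.9]
tool_rot: [0.713, 0.701, 0.001, -0.0]
ft_force: [-2.8, 3.2, 10.2]
width: 18.2
```

Emit:
{"method": "arm_command", "body": {"steps": [[-5,-9.5,0,0,10],[-4,-10,0,0,10],[-3,-10.5,0,0,10],[-2,-10.5,0,0,10],[-1,-11,0,0,10],[0,0,0,0,10]]}}

```text
time_s: 14.95
tcp_pos: [560.7, -165.6, 40.9]
tool_rot: [0.713, 0.701, 0.002, 0.0]
ft_force: [-2.4, 4.0, 11.2]
width: 18.1
```

```bash
cat > st.py <<'E'
from h import *
s=monitor.get_state();v=s['tcp_pos'][:2]-np.array([557.3,-58.3]);a=np.arctan2(v[1],v[0]);t=np.array([np.sin(a),-np.cos(a)])
f=s['ft_force'];print(s['time_s'],s['tcp_pos'].round(1),'turned',-.738-a,'r',np.hypot(*v),'F',f.round(1),'resist',-f[:2]@t,'radial',f[:2]@v/np.hypot(*v),s['width'])
Rm=R.from_quat(s['tool_rot']).as_matrix();
for k in(.02,.05,.1):
    P=np.array([557.3,-58.3])+109.5*np.array([np.cos(a-k),np.sin(a-k)]);print(k,(np.r_[P-s['tcp_pos'][:2],0]@Rm)[:2].round(1))
E
python3 st.py; python3 look.py w14
```

```text
14.95 [ 560.7 -165.6   40.9] turned 0.8006909468036454 r 107.34642643741272 F [-2.4  4.  11.2] resist -2.222659464557496 radial -4.032572434853413 18.060381668283352
0.02 [-2.2 -2.1]
0.05 [-2.3 -5.4]
0.1 [ -2.1 -10.8]
14.95 [ 560.7 -165.6   40.9] [7.127e-01 7.015e-01 1.800e-03 1.000e-04] 18.060381668283352 [-2.4  4.  11.2]
```

View pics/w14.png

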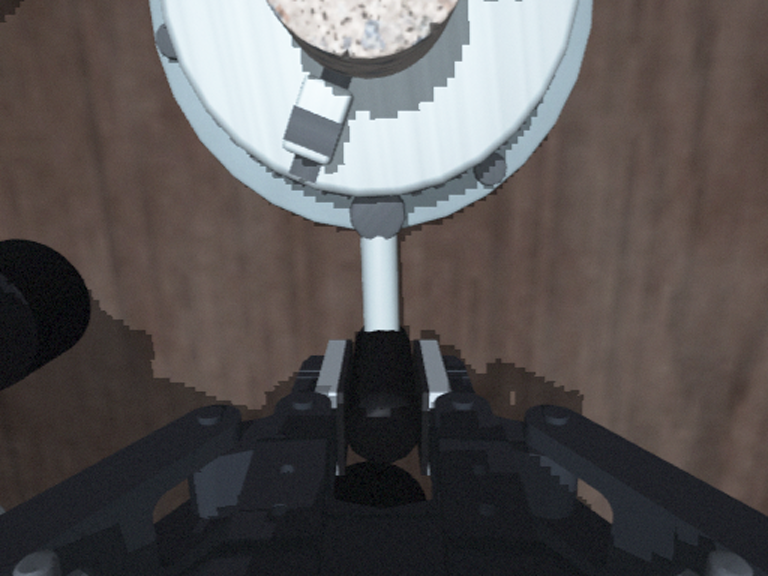

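The lever follows cleanly and the jaw has moved in at picture (318,120). Continuing.

Emit:
{"method": "arm_command", "body": {"steps": [[0,-5,0,0,10],[0,-5,0,0,10],[0.5,-5,0,0,10],[0.5,-5,0,0,10],[0,0,0,0,10]]}}

```text
time_s: 15.5
tcp_pos: [542.2, -164.3, 40.9]
tool_rot: [0.712, 0.702, 0.002, 0.001]
ft_force: [1.1, 4.9, 8.2]
width: 18.5
```

```bash
python3 st.py
```

```text
15.5 [ 542.2 -164.3   40.9] turned 0.9741112883119705 r 107.07266557643261 F [1.1 4.9 8.2] resist 0.3720598336230674 radial -4.962566408399737 18.491656044642056
0.02 [-2.1 -2.5]
0.05 [-1.6 -5.7]
0.1 [ -0.5 -11.1]
```

Emit:
{"method": "arm_command", "body": {"steps": [[1.5,-5,0,0,10],[1.5,-5,0,0,10],[1.5,-5,0,0,10],[0,0,0,0,10]]}}

```text
time_s: 15.9
tcp_pos: [527.2, -160.8, 40.9]
tool_rot: [0.713, 0.701, 0.002, 0.002]
ft_force: [1.5, 1.4, 9.2]
width: 18.4
```

```bash
python3 st.py
```

```text
15.9 [ 527.2 -160.8   40.9] turned 1.1181785484949154 r 106.85437128747881 F [1.5 1.4 9.2] resist 1.0538626684649535 radial -1.7688070624408316 18.422972046924272
0.02 [-1.9 -2.8]
0.05 [-1.  -5.9]
0.1 [  0.9 -11.1]
```

Emit:
{"method": "arm_command", "body": {"steps": [[1,-3,0,0,10],[1,-3,0,0,10],[0,0,0,0,10]]}}

```text
time_s: 16.2
tcp_pos: [521.6, -159.0, 40.9]
tool_rot: [0.713, 0.701, 0.002, 0.002]
ft_force: [2.4, 0.8, 7.1]
width: 18.2
```

```bash
python3 st.py; python3 look.py w15
```

```text
16.2 [ 521.6 -159.    40.9] turned 1.1735252820662523 r 106.80771129760875 F [2.4 0.8 7.1] resist 2.025687983340429 radial -1.5669530203860966 18.2320870382098
0.02 [-1.8 -2.9]
0.05 [-0.7 -6. ]
0.1 [  1.5 -11. ]
16.2 [ 521.6 -159.    40.9] [0.7128 0.7014 0.0017 0.0022] 18.2320870382098 [2.4 0.8 7.1]
```

View pics/w15.png

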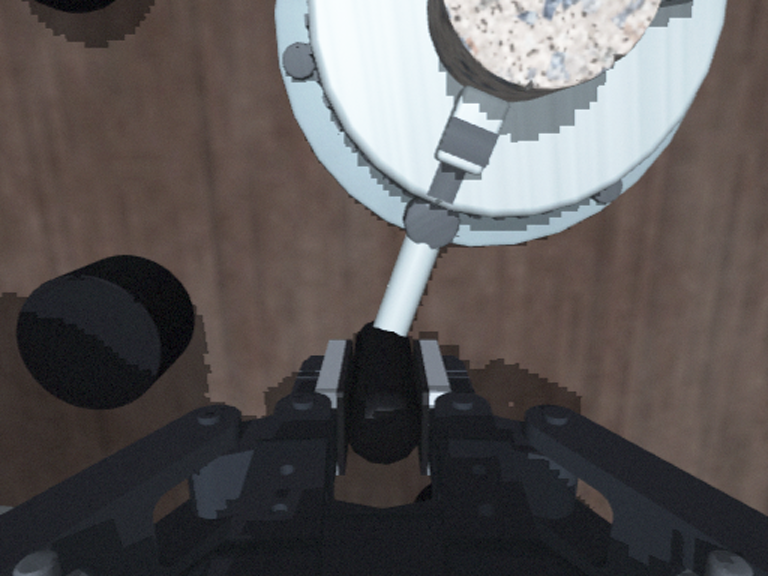

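The jaws are about to meet the slice. Small tightening steps now.

Emit:
{"method": "arm_command", "body": {"steps": [[1,-3,0,0,10],[0,0,0,0,10]]}}

```text
time_s: 16.45
tcp_pos: [518.8, -157.9, 40.9]
tool_rot: [0.713, 0.701, 0.002, 0.002]
ft_force: [1.3, 0.9, 7.7]
width: 18.3
```

Emit:
{"method": "arm_command", "body": {"steps": [[1,-3,0,0,10],[0,0,0,0,10]]}}

```text
time_s: 16.65
tcp_pos: [515.9, -156.8, 40.9]
tool_rot: [0.713, 0.701, 0.002, 0.002]
ft_force: [1.8, 1.7, 7.1]
width: 18.4
```

```bash
python3 st.py
```

```text
16.65 [ 515.9 -156.8   40.9] turned 1.2304651588716429 r 106.79099884080398 F [1.8 1.7 7.1] resist 1.0073681232624685 radial -2.3073570797962417 18.378964086799574
0.02 [-1.7 -3. ]
0.05 [-0.3 -6. ]
0.1 [  2.1 -11. ]
```

Emit:
{"method": "arm_command", "body": {"steps": [[0.7,-2,0,0,10],[0,0,0,0,10]]}}

```text
time_s: 16.85
tcp_pos: [514.2, -156.0, 40.9]
tool_rot: [0.713, 0.701, 0.002, 0.002]
ft_force: [3.7, 1.2, 7.8]
width: 18.3
```

Emit:
{"method": "arm_command", "body": {"steps": [[0.7,-2,0,0,10],[0,0,0,0,10]]}}

```text
time_s: 17.05
tcp_pos: [512.3, -155.1, 40.9]
tool_rot: [0.713, 0.702, 0.002, 0.002]
ft_force: [2.8, 1.1, 7.1]
width: 18.6
```

```bash
python3 st.py; python3 look.py w16
```

```text
17.05 [ 512.3 -155.1   40.9] turned 1.267918416919962 r 106.77442678390014 F [2.8 1.1 7.1] resist 2.073557607890037 radial -2.2199458906184892 18.58662425679569
0.02 [-1.6 -3.1]
0.05 [-0.1 -6.1]
0.1 [  2.5 -10.9]
17.05 [ 512.3 -155.1   40.9] [0.7126 0.7015 0.0021 0.0024] 18.58662425679569 [2.8 1.1 7.1]
```

View pics/w16.png

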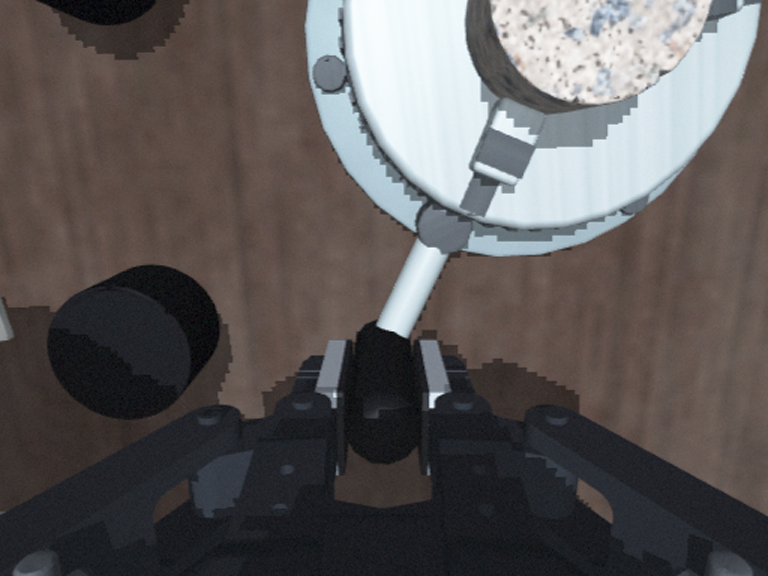

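Emit:
{"method": "arm_command", "body": {"steps": [[0.7,-2,0,0,10],[0,0,0,0,10]]}}

```text
time_s: 17.3
tcp_pos: [510.7, -154.4, 40.9]
tool_rot: [0.713, 0.702, 0.002, 0.003]
ft_force: [4.2, 0.8, 7.3]
width: 18.4
```

Emit:
{"method": "arm_command", "body": {"steps": [[0.8,-2,0,0,10],[0,0,0,0,10]]}}

```text
time_s: 17.5
tcp_pos: [509.3, -153.7, 40.9]
tool_rot: [0.713, 0.702, 0.002, 0.003]
ft_force: [6.4, 1.5, 3.6]
width: 18.1
```

Emit:
{"method": "arm_command", "body": {"steps": [[0.8,-2,0,0,10],[0,0,0,0,10]]}}

```text
time_s: 17.7
tcp_pos: [508.0, -153.1, 40.9]
tool_rot: [0.713, 0.702, 0.003, 0.004]
ft_force: [7.8, -0.2, 2.3]
width: 18.4
```

```bash
python3 st.py
```

```text
17.7 [ 508.  -153.1   40.9] turned 1.3123844720951126 r 106.81029570867858 F [ 7.8 -0.2  2.3] resist 7.012610051688276 radial -3.4033417506567076 18.354994725672665
0.02 [-1.4 -3.2]
0.05 [ 0.2 -6. ]
0.1 [  3.  -10.7]
```

Emit:
{"method": "arm_command", "body": {"steps": [[0.8,-2,0,0,10],[0,0,0,0,10],[0,0,0,0,10]]}}

```text
time_s: 18.0
tcp_pos: [506.8, -152.4, 41.0]
tool_rot: [0.712, 0.702, 0.003, 0.005]
ft_force: [9.7, 0.8, -0.6]
width: 18.2
```

```bash
python3 st.py
```

```text
18.0 [ 506.8 -152.4   41. ] turned 1.32528640995511 r 106.81579906577146 F [ 9.7  0.8 -0.6] resist 8.213318329782249 radial -5.269806553738643 18.195273824509982
0.02 [-1.4 -3.2]
0.05 [ 0.3 -6. ]
0.1 [  3.1 -10.7]
```

Emit:
{"method": "arm_command", "body": {"steps": [[1,-2,0,0,10],[0,0,0,0,10],[0,0,0,0,10]]}}

```text
time_s: 18.3
tcp_pos: [505.6, -151.8, 41.0]
tool_rot: [0.713, 0.702, 0.003, 0.006]
ft_force: [12.4, -0.9, -2.3]
width: 18.4
```

Emit:
{"method": "arm_command", "body": {"steps": [[1,-2,0,0,10],[0,0,0,0,10],[0,0,0,0,10]]}}

```text
time_s: 18.6
tcp_pos: [504.4, -151.1, 41.0]
tool_rot: [0.713, 0.702, 0.003, 0.007]
ft_force: [14.2, -1.4, -4.9]
width: 18.4
```

```bash
python3 st.py; python3 look.py w17
```

```text
18.6 [ 504.4 -151.1   41. ] turned 1.3508051812577642 r 106.84392053366044 F [14.2 -1.4 -4.9] resist 13.04978174046181 radial -5.775936639882556 18.429320627292586
0.02 [-1.3 -3.2]
0.05 [ 0.4 -6. ]
0.1 [  3.4 -10.6]
18.6 [ 504.4 -151.1   41. ] [0.7125 0.7016 0.0032 0.0065] 18.429320627292586 [14.2 -1.4 -4.9]
```

View pics/w17.png

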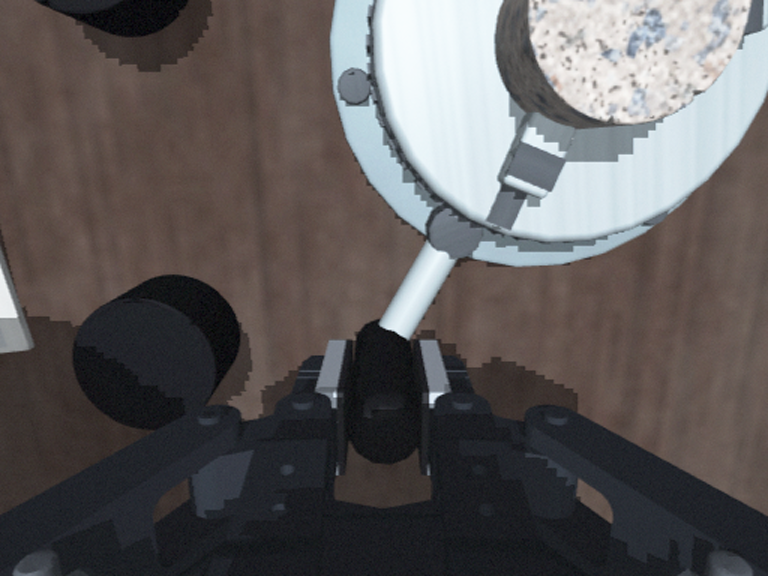

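Emit:
{"method": "arm_command", "body": {"steps": [[0.3,-0.7,0,0,10],[0,0,0,0,10],[0,0,0,0,10],[0,0,0,0,10]]}}

```text
time_s: 19.05
tcp_pos: [504.2, -151.0, 41.1]
tool_rot: [0.713, 0.702, 0.003, 0.007]
ft_force: [15.8, -2.1, -7.3]
width: 18.9
```

```bash
python3 st.py; python3 - <<'E'
from h import *
save(vision.get_image('top'),'pics/t17.png',(190,140,300,230),6)
E
```

```text
19.05 [ 504.2 -151.    41.1] turned 1.3532544633709809 r 106.83379331207382 F [15.8 -2.1 -7.3] resist 14.758911513283987 radial -6.056856660835993 18.870232967457593
0.02 [-1.3 -3.2]
0.05 [ 0.4 -6. ]
0.1 [  3.4 -10.6]
```

View pics/t17.png

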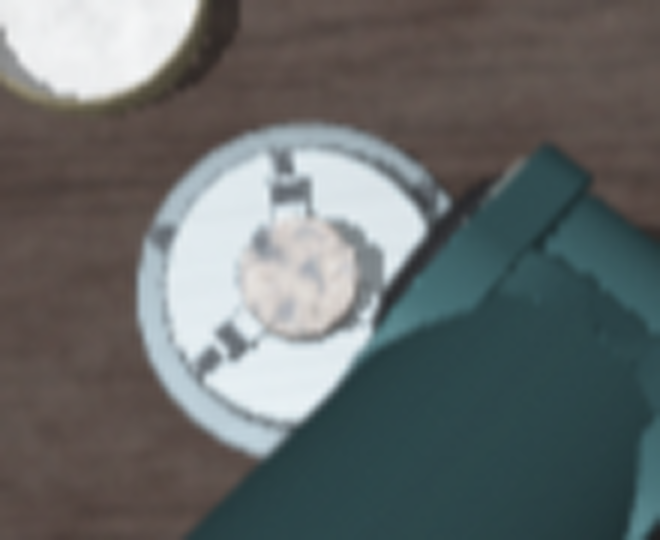

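Stalled at about 14.8 N with the jaws against the slice. Releasing the knob and rising.

Emit:
{"method": "arm_command", "body": {"steps": [[0,0,0,0,45],[0,0,0,0,45],[0,3,0,0,45],[0,0,0,0,45]]}}

```text
time_s: 19.5
tcp_pos: [499.6, -149.4, 38.9]
tool_rot: [0.713, 0.701, -0.0, -0.0]
ft_force: [0.3, 0.5, 0.4]
width: 44.9
```

```bash
python3 st.py; python3 look.py w18
```

```text
19.5 [ 499.6 -149.4   38.9] turned 1.3972933441612247 r 107.82573736613993 F [0.3 0.5 0.4] resist -0.031194366350429548 radial -0.5860699163417488 44.93903838763754
0.02 [-0.3 -2.7]
0.05 [ 1.5 -5.5]
0.1 [ 4.7 -9.9]
19.5 [ 499.6 -149.4   38.9] [ 7.128e-01  7.013e-01 -0.000e+00 -1.000e-04] 44.93903838763754 [0.3 0.5 0.4]
```

View pics/w18.png

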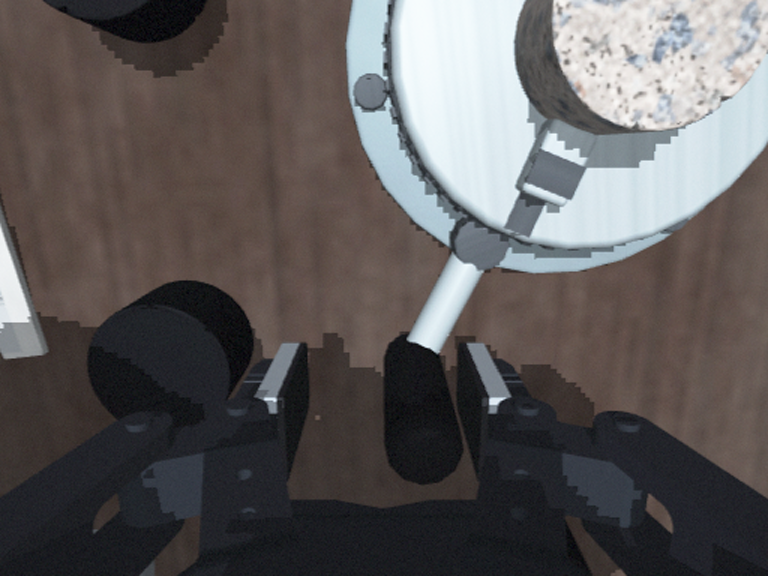

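Emit:
{"method": "arm_command", "body": {"steps": [[0,4,0,0,60],[0,2,0,0,60],[0,0,-20,0,60],[0,0,-40,0,60],[0,0,-45,0,60],[0,0,-40,0,60],[35,30,-10,0,60],[35,30,0,0,60]]}}

```text
time_s: 20.35
tcp_pos: [568.9, -80.7, 197.0]
tool_rot: [0.714, 0.7, 0.002, 0.002]
ft_force: [0.6, -0.2, -0.1]
width: 59.8
```

Emit:
{"method": "arm_command", "body": {"steps": [[0,0,0,0,60],[0,0,0,0,60],[0,0,0,0,60],[0,0,0,0,60]]}}

```text
time_s: 20.75
tcp_pos: [566.0, -81.8, 193.6]
tool_rot: [0.714, 0.701, -0.0, -0.0]
ft_force: [-1.1, -0.3, -0.1]
width: 60.0
```

```bash
python3 look.py w19;python3 - <<'E'
from h import *
save(vision.get_image('scene'),'pics/s19.png',(120,130,370,280),3.2)
E
```

```text
20.75 [566.  -81.8 193.6] [ 7.136e-01  7.005e-01 -4.000e-04 -1.000e-04] 60.01046109559314 [-1.1 -0.3 -0.1]
```

View pics/w19.png

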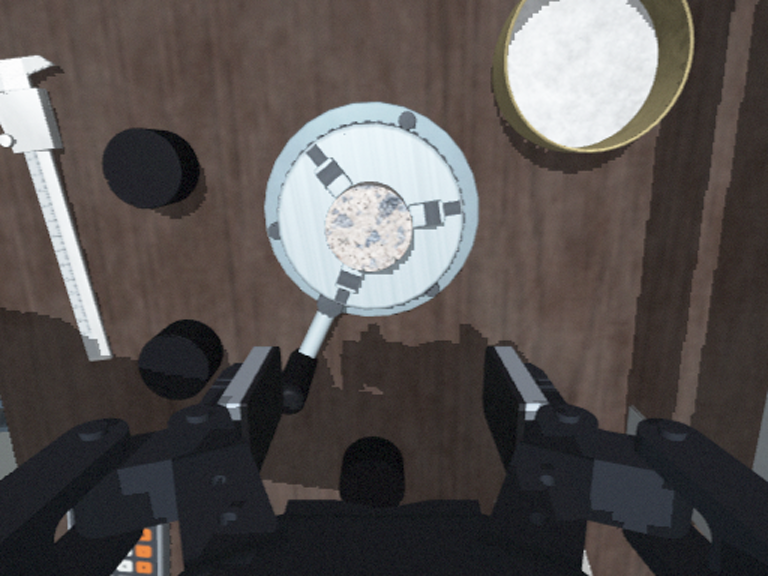

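View pics/s19.png

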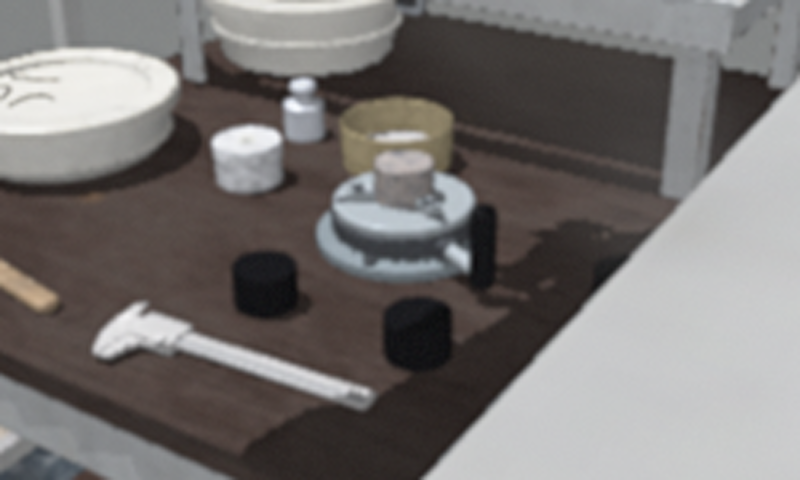

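```bash
python3 - <<'E'
from h import *
save(vision.get_image('wrist'),'pics/w20.png',(170,60,325,215),3.8)
E
```

```text
(no output)
```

View pics/w20.png

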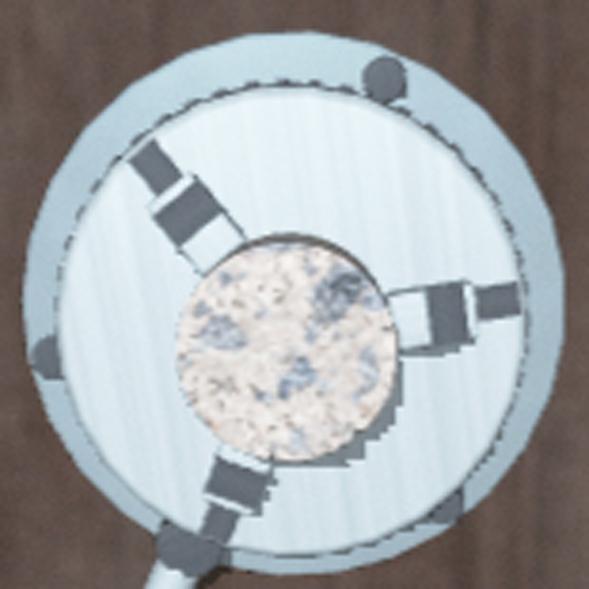

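All three jaws butt against the slice, and it lies flat and central. Handing in.

```bash
python3 -c "
from cell import arm,monitor
print(monitor.get_state()['time_s']);print(arm.finish_job())"
```

```text
20.9
the job is handed in; nothing more can be done
None
```

I laid the thicker slice flat in the middle of the chuck face and let go. I then swung the lever clockwise until the jaws closed on the slice, released the knob and raised the arm clear. The job was handed in at 20.9 s.

- **Choice of slice:** The left slice, at about (438, 99), fitted 31 mm better than 24 mm in every wrist view (for example 0.970 against 0.937). It also looked taller than the right one from the same viewpoint.
- **Tightening:** The lever turned about 1.3 rad. It stalled with about 14.8 N resisting at the knob.
- **Last pictures:** All three jaws butt against the flat, central slice. The lever stayed where I left it, and the gripper is about 190 mm above the table, touching nothing.
- **Disagreements:**
  - The gripper read 44 mm on the 47 mm slice and 18 mm on the 20 mm knob, so its width reading seems 2 to 3 mm low.
  - Estimates of the chuck centre differed by up to about 4 mm. The tool's radius on the arc measured about 107 mm instead of 110 mm.

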